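# Put a respirator away and lock the hooked lid of its case

## Task

Put the loose teal half mask away: set it upright on the floor of the white case (lower it, do not drop it), then hook one end of the red lid under the case's black lip and swing the lid down, without letting it fall, until it lies flush all round. Then turn the yellow latch over the lid as far as it goes to lock it, let go, and leave the other things on the bench where they are.

Things in the scene. Friction and masses are not known exactly. Their poses are not given: they have to be found in the camera images.
- case: White open case screwed to the bench (cannot move), 182 (x) x 142 (y) mm, origin at the centre of its underside, z up. x runs from the lip end (-x, black lip, to the right as the robot sees it) to the latch end (+x). Cavity for the mask: 150 (x) x 110 (y) mm, floor 4 mm above the origin.
- ledge (a point): Centre of the lid's recess at ledge height, (0, 0, 72) mm in the case's frame. The flat ledge round the cavity carries the lid. Recess 174 (x from -87 to 87) x 134 mm (y from -67 to 67), with a 4 mm thick fence standing 6 mm above the ledge at the sides and the +x end.
- lip_edge (a point): Middle of the black lip's lower front edge, (-71, 0, 85) mm in the case's frame. The lip is 5 mm thick, full width, from x = -91 to -71, 13 mm above the ledge. The lid cannot go in flat: tilt it about 0.35 rad, latch end up, push its low end under the lip until that is at x about -84 mm, then lower the other end.
- mask: Rigid teal half mask lying face up: dome 81 mm wide, 36 high; a white filter disc to either side along its x (104 mm over both, tops below 38 mm); on top a grey round valve cap, 30 mm diameter, z = 36 to 64 mm: grip it there from above. Origin: centre of its underside, z up. About 0.12 kg. Fits the case with its x roughly along the case's x, either way round.
- lid: Flat red lid 168 (x) x 126 (y) x 6 mm lying on the bench, with an upright grip bar at the middle of its top, 14 (x) x 60 (y) mm, from z = 6 to 38 mm. Origin at the centre of its underside, z up. About 0.2 kg. Its two ends are alike: either may go under the lip. When home its underside is at z = 72 mm in the case's frame.
- lid_end_a (a point): Middle of the lower edge of the lid's -x end, (-84, 0, 0) mm in the lid's frame.
- lid_end_b (a point): Middle of the lower edge of the lid's +x end, (84, 0, 0) mm in the lid's frame.
- latch (a joint): Angle of the yellow latch about the vertical axis through its pivot, rad, growing anticlockwise from above; it stays where it is left (about 1 N at the post moves it). At 0 its arm points to the case's +y; at 1.57 it points to -x, over the lid (closed); stops at -0.65 and 1.6. It starts open, clear of the lid.
- latch_pivot (a point): Centre of the latch's pivot, at (105, 0, 81) mm in the case's frame: the underside of the latch arm (50 mm long, 12 wide, 6 thick), 3 mm above the top of the seated lid. Below it a grey block (x = 91 to 117, y = -15 to 15 mm) stands against the case end.
- latch_post (a point): Top of the latch's upright round finger post, 14 mm in diameter, 34 mm tall above the arm, 42 mm from the pivot; its top is 121 mm above the bench. It can be pinched from above or pushed.
- canister_a: Grey filter canister with a green band, 60 mm diameter, 52 mm tall. A bystander: leave it where it is. Origin: centre of its underside. 
- canister_b: Grey filter canister with a green band, 60 mm diameter, 52 mm tall. A bystander: leave it where it is. Origin: centre of its underside. 
- tape: Orange ring of tape, 72 mm diameter, 25 mm tall, lying flat. A bystander: leave it where it is. Origin: centre of its underside. 
- pump_bottle: White pump bottle, 64 mm diameter, 198 mm tall, spout to its -x (39 mm). A bystander: leave it where it is. Origin: centre of its underside. 
- tub: Closed clear tub with a teal mask in it, 156 x 126 x 71 mm. This mask stays in it. A bystander: leave it where it is. Origin: centre of its underside. 
- glove_box: Cardboard glove box, 110 (x) x 220 (y) x 70 mm. A bystander: leave it where it is. Origin: centre of its underside. 
Mind the look-alikes: they are no part of the job. Several things look just like the lid: the one meant starts farthest to the robot's right.

How it is judged:
On the way, in this order (a step that is already met when the one before it is completed fails the run):
1. the mask stands upright on the floor of the case (x of mask in the frame of case between -0.04 and 0.04 m and y of mask in the frame of case between -0.03 and 0.03 m and z of mask in the frame of case below 0.01 m and angle between mask's own z axis and vertical below 0.15 rad), for 0.2 s.
2. one end of the lid is under the lip while the lid is still tilted (((x of lid_end_a in the frame of case between -0.09 and -0.076 m and z of lid_end_a in the frame of case between 0.068 and 0.083 m and y of lid_end_a in the frame of case between -0.02 and 0.02 m and angle between lid's own z axis and vertical between 0.1 and 0.8 rad) or (x of lid_end_b in the frame of case between -0.09 and -0.076 m and z of lid_end_b in the frame of case between 0.068 and 0.083 m and y of lid_end_b in the frame of case between -0.02 and 0.02 m and angle between lid's own z axis and vertical between 0.1 and 0.8 rad))), for 0.05 s.
3. the lid lies flush on the ledge of the case (x of lid in the frame of case between -0.006 and 0.006 m and y of lid in the frame of case between -0.007 and 0.007 m and z of lid in the frame of case between 0.069 and 0.0745 m and angle between lid's own z axis and vertical below 0.03 rad), for 0.2 s.
4. the latch is turned over the lid (value of joint latch above 1.35 rad), for 0.1 s.
At the end, for the whole second after the job is handed in: Mask upright within 0.15 rad on the case floor, within 40 mm (x) and 30 mm (y) of its middle; lid in its recess, origin 69 to 74.5 mm above the case's and within 6 mm (x), 7 mm (y) of it, level within 0.03 rad; latch beyond 1.35 rad; mask and lid at rest (all of step 1 and all of step 3 and value of joint latch above 1.35 rad and linear speed of each of mask, lid below 0.02 m/s); the robot touches nothing.
It fails at once if the mask is dropped (falls free by more than about 25 mm) (linear speed of mask above 0.7 m/s and contact force between the fingers and mask below 0.1 N).
It fails at once if the lid is dropped (falls free faster than 0.5 m/s) (linear speed of lid above 0.5 m/s and contact force between the fingers and lid below 0.1 N).
It fails at once if another thing on the bench is moved by more than 30 mm (distance of any of canister_a, canister_b, tape, pump_bottle, tub, glove_box from where it was at the start of the episode above 0.03 m).
It also fails if it takes over 72 s, if anything falls off the work surface, if the arm or the gripper's body presses on something with over 40 N, if the wrist force passes 120 N, or if a joint passes its speed limit or range.

## Robot

A 6-joint arm with a two-finger parallel gripper is mounted at the origin on the work surface. World frame = base frame: x ahead of the robot, y to its left, z up, the work surface at z = 0. Lengths are in m, angles in rad, forces in N, time in s.
With the tool pointing down it reaches from about 0.325 to 0.9 m from the base axis. Payload 6.1 kg.
Tool frame: the origin (TCP) lies at the very end of the fingers, on their centre line; the grasp point (between the pads) lies 19 mm behind it; x points along the fingers, z is the direction in which the jaws open and shut, and the axes are right-handed (so a half turn about x gives the same grasp; the last joint's range is limited). The gripper opens to 85 mm and grips with 20 to 120 N. Pads are 22 mm wide; open, the fingers measure 114 mm over their backs; the gripper's body (76 mm by 85 mm) begins 54 mm behind the grasp point. The pads swing forward as they close: fully open they stand 13 mm farther back than shut.
Start: joints at [0.987, 0.22, 1.526, -0, 1.395, -0.126], TCP at [0.276, 0.561, 0.231] pointing down, gripper open.
Joint ranges: [-2.98, 2.98], [-0.91, 2.08], [0.09, 2.57], [-1.24, 4.39], [0.2, 2.65], [-2.68, 2.68]. Speed limits (rad/s): [2.57, 2.57, 3.01, 3.14, 3.14, 3.14].

## Interface

Orientations are given as a rotation vector (axis times angle).
In Python, from bench import robot gives the robot as it stands. The module is installed in compiled form; this text tells all that it offers. Calls block until the motion is done:
- robot.move_pose(position, orientation): joint-space move of the TCP to a pose.
- robot.movel(position, attitude=None, v=0.15, guard=None): straight line of the TCP; attitude=None keeps the orientation; v is the mean speed in m/s. With guard (N) it stops when the force on the tool has changed by that much, and returns True; else False.
- robot.set_joints(angles): joint-space move.
- robot.move_gripper(opening): finger opening in m; the grip force is fixed at half the most; returns when the fingers have stopped.
- robot.wait(seconds).
- robot.ik(position, orientation): joint angles nearest the present ones, or None.
- robot.snapshot(name): name is "scene" or "top" or "wrist"; returns a dict with "image" (384x512x3 uint8, red, green, blue), "fx", "fy", "cx", "cy" (pixels), "cam_to_world" (4x4, takes a point from camera to world coordinates); the wrist camera has in their place "T_tool_cam" (4x4, takes a point from camera to tool coordinates, whose origin is the TCP and whose axes are the tool frame's). Camera axes: x right, y down, z forward; pixel columns grow to the right and rows downward; lengths in m; the calibration is good to about 2 mm. A picture is of the moment at which its call begins: read the wrist's pose just before it. There is no depth.
A pose or a line that the arm cannot do raises robot.IKError and nothing moves.
- robot.finish_job(): hands the job in, once; it reports no verdict.
Readings, each from a call of its own:
- robot.current_time(): time.
- robot.current_qpos(): joint angles.
- robot.current_joint_vel(): joint speeds.
- robot.current_tau(): joint torques, N m.
- robot.current_position(): TCP position.
- robot.current_eef_rot(): TCP orientation.
- robot.current_wrist_force(): force on the tool from outside, world axes, zero at the start.
- robot.current_wrist_torque(): the same for the moment, N m.
- robot.current_gripper_width(): finger opening in m.
Only numpy, scipy, OpenCV 4.12 (cv2) and the standard library are available. Lean on these libraries where they do the work, as an engineer would, in place of code of your own. Each camera call takes 0.05 s, during which the arm holds its last target.

## Working session

There is one attempt and no reset: what is moved stays moved. The work goes in short steps, each a Python script; the robot and the scene stay as the last script left them, time stands still between calls to the robot, and variables do not carry over. Pictures are saved under pics/ and viewed, and the job is handed in when it is done.

```bash
mkdir -p pics; cat > h.py <<'E'
import numpy as np, cv2
from bench import robot
from scipy.spatial.transform import Rotation as R
def save(n,img): cv2.imwrite('pics/'+n+'.png',cv2.cvtColor(img,cv2.COLOR_RGB2BGR))
def ray(s,u,v,z,M=None):
    M=s['cam_to_world'] if M is None else M
    M=np.array(M); d=M[:3,:3]@np.array([(u-s['cx'])/s['fx'],(v-s['cy'])/s['fy'],1]); o=M[:3,3]
    return o+d*(z-o[2])/d[2]
def proj(s,p,M=None):
    M=np.array(s['cam_to_world'] if M is None else M); q=M[:3,:3].T@(np.array(p)-M[:3,3])
    return np.array([s['fx']*q[0]/q[2]+s['cx'],s['fy']*q[1]/q[2]+s['cy']])
E
python3 - <<'E'
from h import *
import pickle
for n in ['scene','top','wrist']:
    s=robot.snapshot(n); save(n+'0',s['image']); pickle.dump({k:np.array(v) for k,v in s.items()},open(n+'0.pkl','wb'))
    if 'cam_to_world' in s: print(n,np.round(s['cam_to_world'],3),s['fx'])
    else: print(np.round(s['T_tool_cam'],3),s['fx'])
print(robot.current_eef_rot(),R.from_rotvec(robot.current_eef_rot()).as_matrix().round(3),robot.current_time())
E
```

```text
scene [[ 0.695  0.475 -0.54   1.11 ]
 [ 0.719 -0.469  0.513 -0.579]
 [-0.01  -0.744 -0.668  0.797]
 [ 0.     0.     0.     1.   ]] 391.51262045838035
top [[ 0.01  -0.974  0.228  0.25 ]
 [-1.    -0.011 -0.004 -0.011]
 [ 0.007 -0.228 -0.974  1.272]
 [ 0.     0.     0.     1.   ]] 472.5392006363598
[[ 0.    -0.289  0.957 -0.143]
 [-0.001 -0.957 -0.289  0.073]
 [ 1.    -0.    -0.001  0.   ]
 [ 0.     0.     0.     1.   ]] 287.12280507422986
[-0.86638827  1.39304876  0.86537806] [[-0.001 -0.897  0.442]
 [-0.001  0.442  0.897]
 [-1.     0.    -0.001]] 0.15
```

View pics/scene0.png

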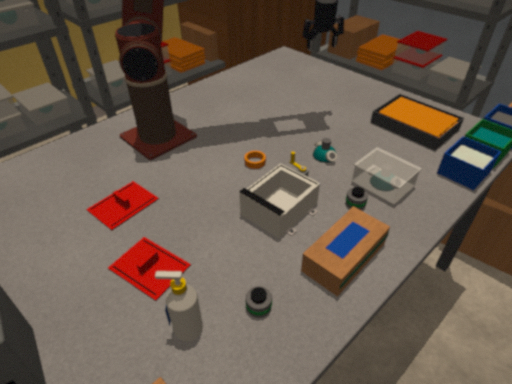

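View pics/top0.png

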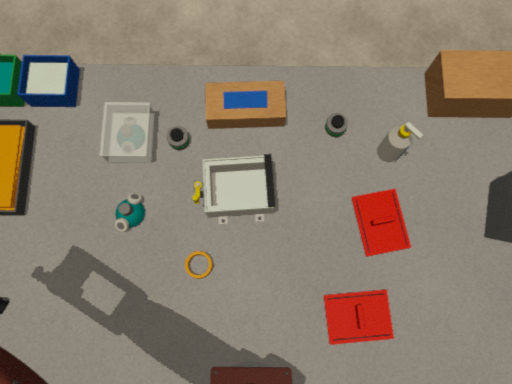

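View pics/wrist0.png

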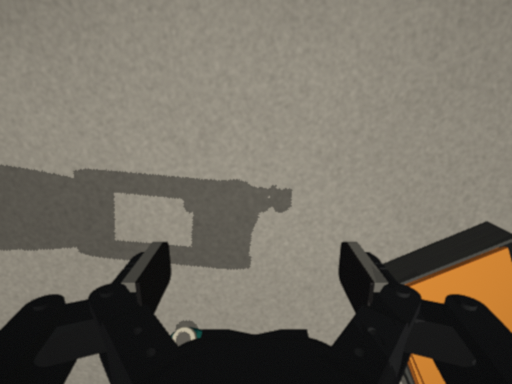

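```bash
python3 - <<'E'
from h import *
import pickle
t=pickle.load(open('top0.pkl','rb')); s=pickle.load(open('scene0.pkl','rb'))
I=t['image']
c=lambda I,x0,x1,y0,y1,k:cv2.resize(I[y0:y1,x0:x1],None,fx=k,fy=k,interpolation=cv2.INTER_CUBIC)
save('ct',c(I,100,290,140,280,4)); save('cl',c(I,310,440,110,350,2.4)); save('cs',c(s['image'],220,400,110,250,4))
for n,m in (('t',t),('s',s)):
  J=m['image'].astype(int); r,g,b=J[...,0],J[...,1],J[...,2]
  for nm,mk in (('red',(r>110)&(g<70)&(b<70)),('teal',(g-r>30)&(b-r>20)),('yel',(r-b>60)&(g-b>50)&(r>110)),('org',(r-b>70)&(g-b<=60)&(g-b>10))):
    k,l,st,ce=cv2.connectedComponentsWithStats(mk.astype(np.uint8))
    for i in range(1,k):
      if st[i,4]>12: print(n,nm,st[i],ce[i].round(1), ray(m,*ce[i],0.006 if nm=='red' else 0.03).round(3))
E
```

```text
t red [ 352  189   58   67 2722] [380.4 222.2] [ 0.482 -0.351  0.006]
t red [ 12 194   3  10  17] [ 13.2 199.1] [0.536 0.655 0.006]
t red [ 324  290   69   54 3094] [357.9 316.6] [ 0.232 -0.28   0.006]
t teal [ 16  56  16  46 165] [20.5 81.3] [0.875 0.665 0.03 ]
t teal [53 56 17 13 51] [64.2 59. ] [0.947 0.548 0.03 ]
t teal [  0  61  15  34 429] [ 5.9 76.5] [0.89  0.709 0.03 ]
t teal [66 73  3 16 18] [66.7 80.7] [0.879 0.534 0.03 ]
t teal [224  92  43  16 624] [244.9  99.3] [0.828 0.024 0.03 ]
t teal [45 94 10  3 18] [49.4 94.5] [0.836 0.578 0.03 ]
t teal [116 200  29  27 397] [132.1 213.6] [0.494 0.32  0.03 ]
t yel [ 442   51   70   47 3068] [476.9  74.2] [ 0.915 -0.645  0.03 ]
t yel [ 206   82   79   37 1817] [244.7 100.4] [0.824 0.024 0.03 ]
t yel [   0  125   25   85 1622] [  9.4 162.7] [0.632 0.666 0.03 ]
t yel [399 125  12  12  82] [403.9 131.3] [ 0.737 -0.423  0.03 ]
t yel [192 181  10  20 114] [196.6 190.9] [0.559 0.15  0.03 ]
t yel [185 251  27  27 267] [198. 264.] [0.362 0.139 0.03 ]
t org [ 441   50   71   49 3337] [476.7  73.9] [ 0.916 -0.644  0.03 ]
t org [ 206   81   80
[... 2481 characters left out ...]
30  28 196] [134.2 195.7] [ 0.256 -0.247  0.03 ]
s org [ 97 201  27  24 134] [110.5 213.7] [ 0.275 -0.333  0.03 ]
s org [ 96 205  13  13  45] [101.5 210.7] [ 0.246 -0.345  0.03 ]
s org [113 206   9   5  13] [116.8 207.8] [ 0.266 -0.309  0.03 ]
s org [ 304  207   85   72 2213] [345.7 243. ] [0.796 0.044 0.03 ]
s org [116 240  72  48 652] [145.2 261.5] [ 0.486 -0.355  0.03 ]
s org [130 271   9   5  16] [133.8 272.4] [ 0.495 -0.393  0.03 ]
s org [136 274   6   8  18] [138.8 277.5] [ 0.517 -0.392  0.03 ]
s org [146 279  17  19  75] [156.  289.2] [ 0.573 -0.381  0.03 ]
s org [163 279   9   9  35] [166.6 283. ] [ 0.576 -0.354  0.03 ]
s org [153 378  12   6  48] [158.9 381.1] [ 0.752 -0.494  0.03 ]
```

View pics/ct.png

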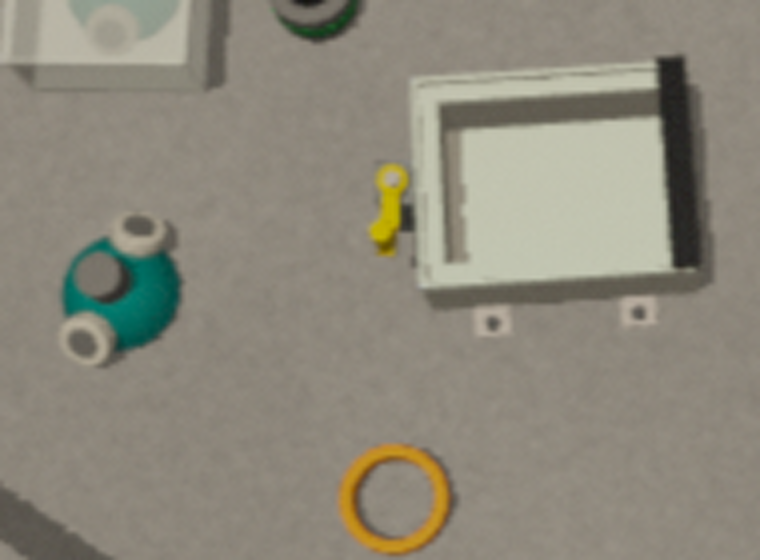

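View pics/cs.png

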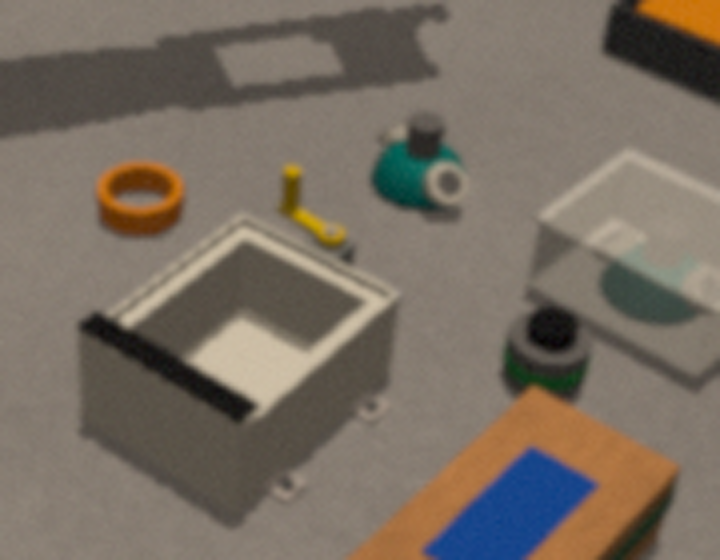

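View pics/cl.png

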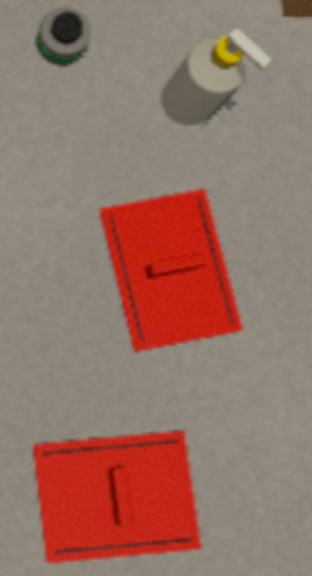

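```bash
cat >> h.py <<'E'
def down(a):
    x=np.array([0,0,-1.]); z=np.array([np.cos(a),np.sin(a),0]); y=np.cross(z,x)
    return R.from_matrix(np.c_[x,y,z]).as_rotvec()
def best(p,a):
    "jaw angle a mod pi: choose the flip with the least joint travel"
    q0=np.array(robot.current_qpos()); c=[]
    for f in (0,np.pi):
        q=robot.ik(list(p),list(down(a+f)))
        if q is not None: c.append((np.abs(np.array(q)-q0).max(),a+f,q))
    return min(c,key=lambda t:t[0]) if c else None
def wsnap(n):
    p=np.array(robot.current_position()); r=np.array(robot.current_eef_rot())
    s=robot.snapshot('wrist'); T=np.eye(4);T[:3,:3]=R.from_rotvec(r).as_matrix();T[:3,3]=p
    s['cam_to_world']=T@np.array(s['T_tool_cam']); save(n,s['image'])
    import pickle; pickle.dump({k:np.array(v) for k,v in s.items()},open(n+'.pkl','wb')); return s
E
python3 - <<'E'
from h import *
import pickle
t=pickle.load(open('top0.pkl','rb')); s=pickle.load(open('scene0.pkl','rb'))
print('case~',ray(t,239,185,.078))
print('cap',ray(t,124.7,208,.064), ray(s,220+426/4,110+120/4,.064))
b=best([.48,.31,.26],-.43); print(b[1],np.round(b[2],2))
robot.set_joints(b[2]); w=wsnap('wm'); print(robot.current_time(),robot.current_position())
b=best([.56,.04,.32],1.636); print(b[1],np.round(b[2],2))
robot.set_joints(b[2]); w=wsnap('wc'); print(robot.current_time(),robot.current_position())
E
```

```text
case~ [0.56370183 0.03389876 0.078     ]
cap [0.50201286 0.33129804 0.064     ] [0.50160807 0.33535848 0.064     ]
-0.43 [0.44 0.07 1.63 0.   1.43 0.87]
1.4333 [0.47946315 0.31085335 0.25983258]
4.777592653589793 [-0.07  0.02  1.58 -0.    1.54  1.44]
2.5917 [0.55968843 0.0415105  0.31949525]
```

View pics/wm.png

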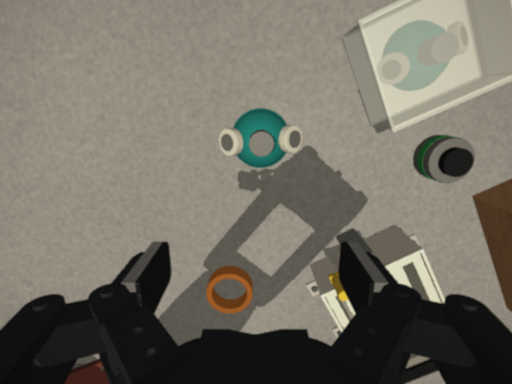

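View pics/wc.png

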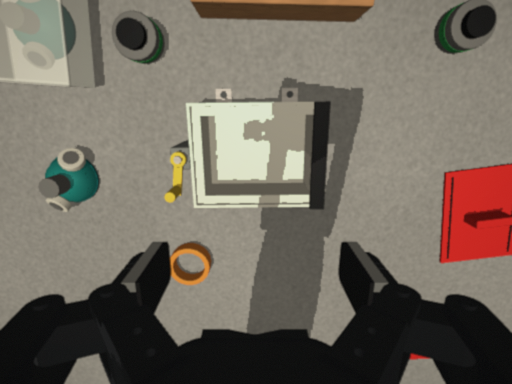

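```bash
python3 - <<'E'
from h import *
import pickle
w=pickle.load(open('wm.pkl','rb')); I=w['image']
save('wmz',cv2.resize(I[95:185,205:315],None,fx=6,fy=6,interpolation=cv2.INTER_CUBIC))
w=pickle.load(open('wc.pkl','rb')); I=w['image']
save('wcz',cv2.resize(I[85:220,155:340],None,fx=4.3,fy=4.3,interpolation=cv2.INTER_CUBIC))
E
```

```text
(no output)
```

View pics/wmz.png

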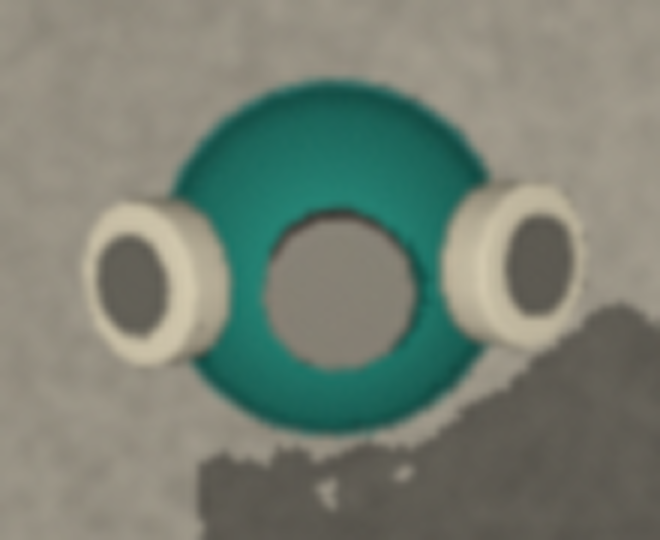

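View pics/wcz.png

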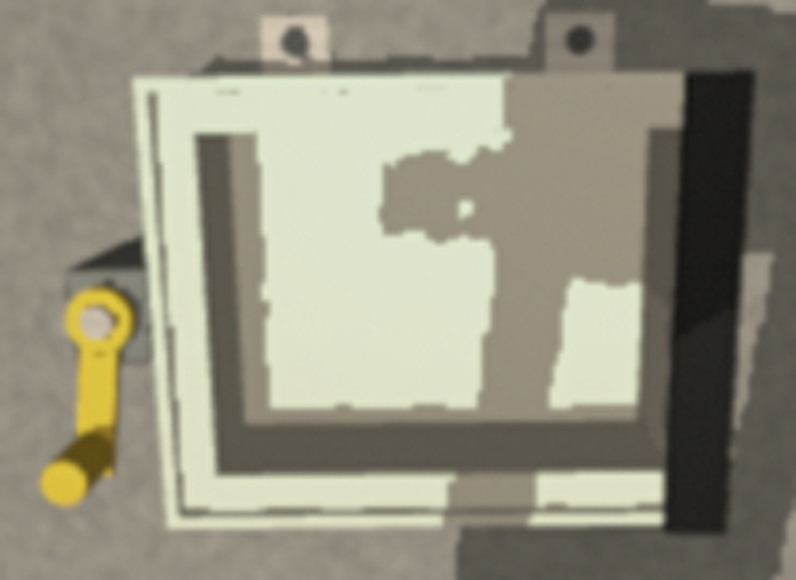

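```bash
python3 - <<'E'
from h import *
import pickle
w=pickle.load(open('wm.pkl','rb'))
P=lambda u,v,x0,y0,k:((u+.5)/k-.5+x0,(v+.5)/k-.5+y0)
print('cap',ray(w,*P(340,290,205,95,6),.064))
a=ray(w,*P(132,286,205,95,6),.03);b=ray(w,*P(541,265,205,95,6),.03); d=b-a;print('discs',a,b,np.hypot(*d[:2]),np.arctan2(d[1],d[0]))
def case(w,pts):
    # pts: (u,v, case x,y,z): 2D rigid fit
    A=np.array([ray(w,u,v,z)[:2] for u,v,x,y,z in pts]); B=np.array([[x,y] for u,v,x,y,z in pts])
    a0,b0=A.mean(0),B.mean(0); H=(B-b0).T@(A-a0); th=np.arctan2(H[0,1]-H[1,0],H[0,0]+H[1,1])
    Rm=np.array([[np.cos(th),-np.sin(th)],[np.sin(th),np.cos(th)]]); t=a0-Rm@b0
    print('case',t.round(4),th.round(4),'res mm',(1e3*(A-(B@Rm.T+t))).round(1).tolist()); return t,th
w=pickle.load(open('wc.pkl','rb')); q=lambda u,v:P(u,v,155,85,4.3)
pts=[(*q(133,78),.091,-.071,.078),(*q(168,527),.091,.071,.078),(*q(753,72),-.091,-.071,.09),(*q(726,532),-.091,.071,.09),(*q(686,73),-.071,-.071,.09),(*q(665,530),-.071,.071,.09)]
t1=case(w,pts)
t=pickle.load(open('top0.pkl','rb')); q=lambda u,v:P(u,v,100,140,4)
case(t,[(*q(411,77),.091,-.071,.078),(*q(421,288),.091,.071,.078),(*q(684,57),-.091,-.071,.09),(*q(699,267),-.091,.071,.09),(*q(657,59),-.071,-.071,.09),(*q(674,268),-.071,.071,.09)])
pv=ray(w,*P(97,322,155,85,4.3),.087); po=ray(w,*P(65,484,155,85,4.3),.121); print('latch',pv,po, np.arctan2(*(po-pv)[1::-1])-t1[1]-np.pi/2)
print([ray(w,*P(97,322,155,85,4.3),.092)[:2], t1[0]+R.from_euler('z',t1[1]).as_matrix()[:2,:2]@[.105,0]])
E
```

```text
cap [0.5004919  0.33643087 0.064     ]
discs [0.45925342 0.35165904 0.03      ] [0.5408175  0.31926457 0.03      ] 0.08776162145063766 -0.37806081002346953
case [0.5679 0.0383] 1.6505 res mm [[-0.2, -0.3], [0.2, -0.3], [-1.0, 0.5], [0.5, 0.4], [-1.0, -0.3], [1.4, 0.0]]
case [0.5692 0.0359] 1.6448 res mm [[0.8, 0.2], [0.2, -1.0], [-0.7, 1.5], [-0.1, 1.9], [-0.8, -0.7], [0.6, -2.0]]
latch [0.55890434 0.1435077  0.087     ] [0.51739035 0.14445906 0.121     ] -0.10258420641267785
[array([0.55989115, 0.14221528]), array([0.55958803, 0.14300886])]
```

```bash
python3 - <<'E'
from h import *
M=[.5007,.335]
b=best([*M,.13],-.378); print(b[1])
robot.set_joints(b[2]); print(robot.current_position())
robot.movel([*M,.042],v=.15,guard=6); print(robot.current_position(),robot.current_wrist_force())
robot.move_gripper(0.0); print(robot.current_gripper_width())
robot.movel([*M,.10],v=.12); print(robot.current_wrist_force(),robot.current_gripper_width())
robot.movel([*M,.21],v=.2); w=wsnap('wg'); print(robot.current_time())
E
```

```text
-0.378
[0.50173736 0.33469992 0.13099793]
[0.50166224 0.33501465 0.04295574] [-0.48476232  0.17527171  0.24595876]
0.02797260679784822
[ 0.54925199 -0.27629871 -1.6826116 ] 0.02833581190880988
6.6083
```

View pics/wg.png

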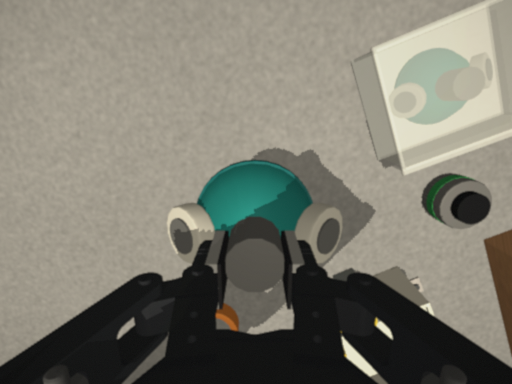

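The wrist view shows the mask held by its cap at (253,260), with the discs level at (185,238) and (320,235). Next I place it.

```bash
python3 - <<'E'
from h import *
C=[.5683,.0375]; a=-.378-1.1156
q=robot.ik([*C,.21],list(down(a)))
print(np.round(q,2)); robot.set_joints(q); print(robot.current_position())
robot.movel([*C,.06],v=.15)
f=robot.movel([*C,.040],v=.03,guard=2.5); print(f,robot.current_position(),robot.current_wrist_force())
robot.move_gripper(.05); print(robot.current_gripper_width())
robot.wait(.2)
robot.movel([*C,.20],v=.2)
q=best([.535,.035,.28],a); robot.set_joints(q[2]); w=wsnap('wp'); print(robot.current_time())
E
```

```text
[-0.07  0.1   1.7  -0.    1.34  1.42]
[0.56811101 0.0384502  0.20964252]
True [0.56850396 0.03751474 0.04687248] [-0.56182899  0.70580219  4.05655812]
0.04979622906099364
11.3667
```

View pics/wp.png

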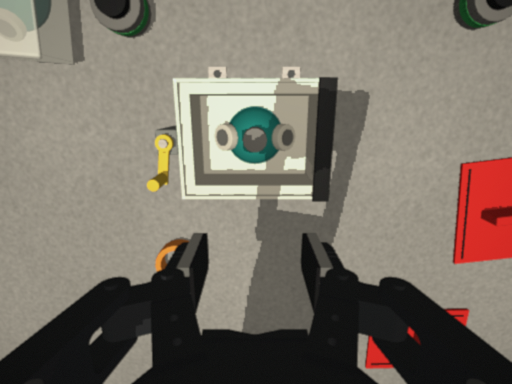

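Mask at (255,135) stands upright in the middle of the cavity. The lid candidates are top-view (380,222), top-view (358,317) and the red things on the shelf. The first lies farthest right (y=-0.35), so I check it close up.

```bash
python3 - <<'E'
from h import *
import pickle
t=pickle.load(open('top0.pkl','rb'))
P=lambda u,v:((u+.5)/2.4-.5+310,(v+.5)/2.4-.5+110)
A=[ray(t,*P(*p),.006)[:2] for p in ((101,209),(204,190),(241,328),(135,351))]
print(np.round(A,3),np.mean(A,0)); d=A[0]-A[3]; d2=A[1]-A[2]; print(np.arctan2(d[1],d[0]),np.arctan2(d2[1],d2[0]))
a=np.arctan2(d[1]+d2[1],d[0]+d2[0])
c=np.mean(A,0)
for f in (0,np.pi):
    for z in (.2,.009): 
        q=robot.ik([*c,z],list(down(a+f))); print(f,None if q is None else np.round(q,2))
b=best([*(c-[0,0]),.22],a); print(b[1]); robot.set_joints(b[2]); robot.move_gripper(.085); w=wsnap('wl'); print(robot.current_time())
E
```

```text
[[ 0.553 -0.275]
 [ 0.576 -0.395]
 [ 0.417 -0.427]
 [ 0.39  -0.307]] [ 0.48394974 -0.35108247]
0.19541841021786552 0.20147943884763234
0 [-0.76  0.18  1.63  0.    1.33 -0.96]
0 [-0.76  0.41  1.74  0.    0.99 -0.96]
3.141592653589793 [-0.76  0.18  1.63 -0.    1.33  2.18]
3.141592653589793 [-0.76  0.41  1.74 -0.    0.99  2.18]
3.340013931728045
13.325
```

View pics/wl.png

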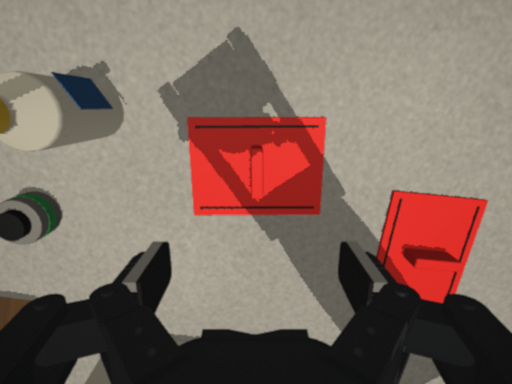

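```bash
python3 - <<'E'
from h import *
import pickle
w=pickle.load(open('wl.pkl','rb')); I=w['image']; J=I.astype(int)
m=((J[...,0]-J[...,1]>50)&(J[...,0]>2*J[...,1])).astype(np.uint8)
m=cv2.morphologyEx(m,cv2.MORPH_CLOSE,np.ones((5,5),np.uint8))
cs,_=cv2.findContours(m,cv2.RETR_EXTERNAL,cv2.CHAIN_APPROX_NONE)
for c in cs:
    if cv2.contourArea(c)<3000: continue
    W=np.array([ray(w,*p,.006)[:2] for p in c[:,0]],np.float32)
    r=cv2.minAreaRect(W*1000); print(r, np.deg2rad(r[2]))
save('wlz',cv2.resize(I[105:225,180:335],None,fx=5,fy=5,interpolation=cv2.INTER_CUBIC))
E
```

```text
((231.97640991210938, -281.23101806640625), (126.8864974975586, 162.1716766357422), 5.521669387817383) 0.096371311023993
((481.822265625, -349.65576171875), (167.56101989746094, 124.6921157836914), 11.38949203491211) 0.19878413613888526
```

View pics/wlz.png

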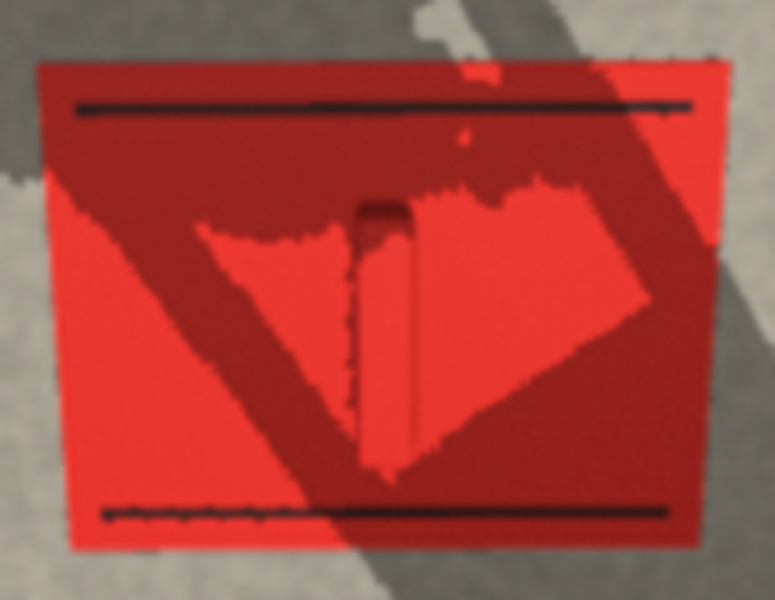

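```bash
cat >> h.py <<'E'
C=np.array([.5683,.0375,0]); CY=1.648
ZT=.010
def lidtool(th,xl,zl,f,yc=0.,dx=0.,cyaw=0.):
    "tool pose holding the lid with its low end at case (xl,yc,zl), tilt th; f=+-1 tool z along +-lid x"
    Rc=R.from_euler('z',CY+cyaw).as_matrix(); Rc0=R.from_euler('z',CY).as_matrix()
    lx=np.array([np.cos(th),0,np.sin(th)]); lz=np.array([-np.sin(th),0,np.cos(th)])
    o=np.array([xl,yc,zl])+.084*lx+ZT*lz+dx*lx
    x=-lz; z=f*lx; y=np.cross(z,x)
    return (C+Rc0@o).tolist(), R.from_matrix(Rc@np.c_[x,y,z]).as_rotvec().tolist()
E
python3 - <<'E'
from h import *
for f in (1,-1):
    for a in [(.3,-.066,.15),(.3,-.066,.076),(.3,-.084,.0735),(.15,-.084,.0725),(0,-.084,.072)]:
        q=robot.ik(*lidtool(*a,f)); print(f,a,None if q is None else np.round(q,2))
E
```

```text
1 (0.3, -0.066, 0.15) [-0.22  0.16  1.72  0.29  1.37 -1.94]
1 (0.3, -0.066, 0.076) [-0.22  0.24  1.77  0.3   1.24 -1.99]
1 (0.3, -0.084, 0.0735) [-0.25  0.25  1.76  0.3   1.24 -2.01]
1 (0.15, -0.084, 0.0725) [-0.16  0.24  1.78  0.16  1.16 -1.88]
1 (0, -0.084, 0.072) [-0.07  0.24  1.8   0.    1.1  -1.72]
-1 (0.3, -0.066, 0.15) [-0.22  0.16  1.72  0.29  1.37  1.2 ]
-1 (0.3, -0.066, 0.076) [-0.22  0.24  1.77  0.3   1.24  1.16]
-1 (0.3, -0.084, 0.0735) [-0.25  0.25  1.76  0.3   1.24  1.13]
-1 (0.15, -0.084, 0.0725) [-0.16  0.24  1.78  0.16  1.16  1.26]
-1 (0, -0.084, 0.072) [-0.07  0.24  1.8   0.    1.1   1.42]
```

```bash
python3 - <<'E'
from h import *
L=[.4822,-.3500]; a=.199+np.pi; o=list(down(a))
robot.movel([*L,.09],o,v=.2)
f=robot.movel([*L,ZT],v=.1,guard=8); print(f,robot.current_position(),robot.current_wrist_force())
robot.move_gripper(0.0); print(robot.current_gripper_width(),robot.current_position())
robot.movel([*L,.06],v=.1); print(robot.current_wrist_force(),robot.current_wrist_torque(),robot.current_gripper_width())
robot.movel([*L,.24],v=.25)
p=lidtool(.3,-.064,.17,-1); q=robot.ik(*p); robot.set_joints(q); robot.wait(.2); print(p,robot.current_position()); w=wsnap('wh'); s=robot.snapshot('scene');save('sh',s['image']);print(robot.current_time())
E
```

```text
False [ 0.48269875 -0.35050359  0.01070314] [ 0.39658097 -0.19860866 -0.12685107]
0.01277964893463897 [ 0.48242249 -0.35016173  0.0103152 ]
[-0.27544475  0.13322963 -2.00255935] [ 0.0135105  -0.00343595 -0.01574196] 0.012945666725756233
([0.5672747459040386, 0.05075346665935914, 0.2043770622508086], [1.3606495936556298, 1.4699710548426743, -1.0033638989568854]) [0.56748072 0.04985869 0.20449029]
19.0417
```

View pics/wh.png

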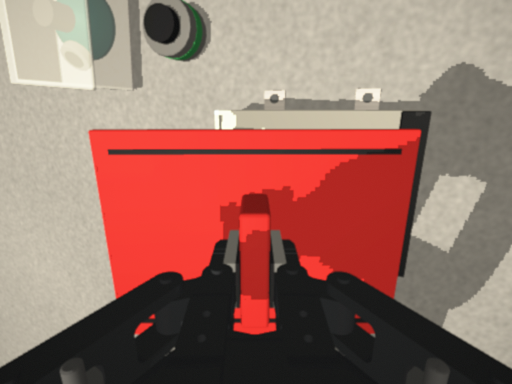

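View pics/sh.png

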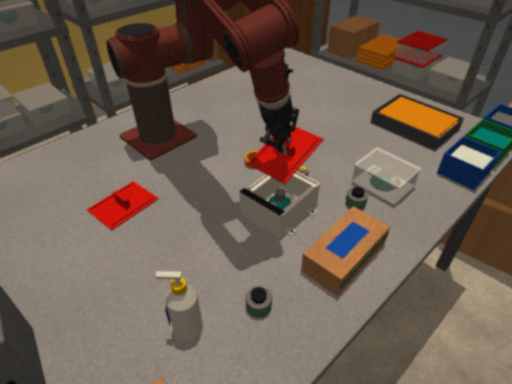

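```bash
python3 - <<'E'
from h import *
import pickle
w=pickle.load(open('wh.pkl','rb')); T=w['T_tool_cam']
J=w['image'].astype(int); m=((J[...,0]-J[...,1]>50)&(J[...,0]>2*J[...,1]))
def tp(u,v,x):
    d=T[:3,:3]@np.array([(u-w['cx'])/w['fx'],(v-w['cy'])/w['fy'],1]);o=T[:3,3]; return o+d*(x-o[0])/d[0]
for v in (135,160,180,200):
    c=np.where(m[v])[0]; print(v,c.min(),c.max(),(1e3*tp(c.min()-.5,v,.004)).round(1),(1e3*tp(c.max()+.5,v,.004)).round(1))
for u in (110,180,255,320,400):
    r=np.where(m[:,u])[0].min(); print(u,r,(1e3*tp(u,r-.5,.004)).round(1))
E
```

```text
135 89 420 [  4.   59.6 -83.8] [ 4.  59.5 83.4]
160 93 416 [  4.   46.9 -83.9] [ 4.  46.8 83.5]
180 97 413 [  4.   36.2 -83.5] [ 4.  36.1 83.6]
200 100 409 [  4.   25.2 -83.6] [ 4.  25.  83.2]
110 130 [  4.   62.3 -72.6]
180 130 [  4.   62.3 -37.6]
255 130 [ 4.  62.3  0. ]
320 130 [ 4.  62.3 32.6]
400 129 [ 4.  62.7 72.6]
```

```bash
python3 - <<'E'
from h import *
F=lambda:np.round(robot.current_wrist_force(),1)
print(F())
def go(th,xl,zl,v,g): 
    p=lidtool(th,xl,zl,-1); r=robot.movel(*p,v=v,guard=g); print((th,xl,zl),r,np.round(np.array(robot.current_position())-p[0],4),F()); return r
go(.3,-.066,.079,.12,8)
r=go(.3,-.084,.0740,.05,8)
w=wsnap('wi'); s=robot.snapshot('scene');save('si',s['image'][120:250,210:350].repeat(4,0).repeat(4,1)); print(robot.current_time())
E
```

```text
[-0.5 -0.1 -2.8]
(0.3, -0.066, 0.079) False [ 0.0007 -0.0001  0.0008] [ 0.6 -1.1 -1.6]
(0.3, -0.084, 0.074) False [ 0.0002 -0.0005  0.0001] [-0.7 -0.6 -3.6]
20.575
```

View pics/wi.png

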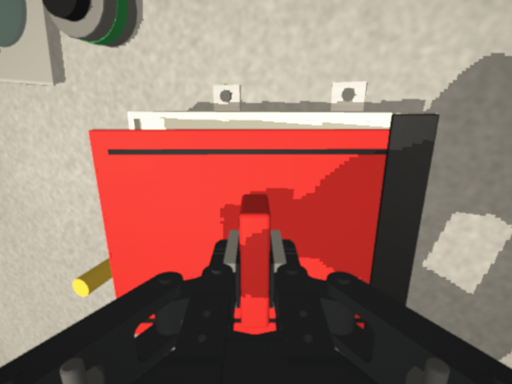

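View pics/si.png

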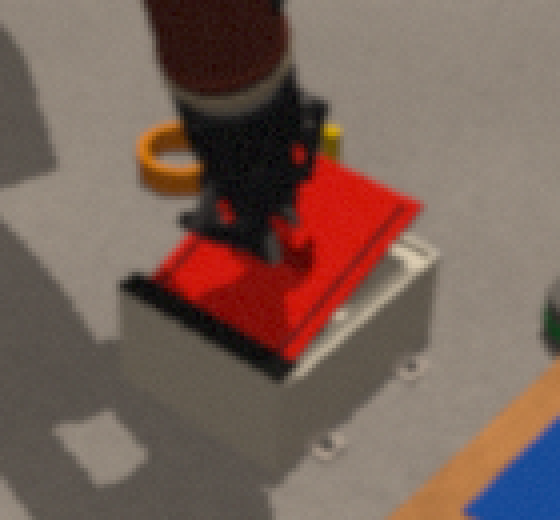

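The low end is under the black lip (edge at x≈385) and parallel to the fence (rows 130 and 113). Next I swing it down.

```bash
python3 - <<'E'
from h import *
F=lambda:np.round(robot.current_wrist_force(),1)
def go(th,xl,zl,v,g): 
    p=lidtool(th,xl,zl,-1); r=robot.movel(*p,v=v,guard=g); print((th,xl,zl),r,np.round(np.array(robot.current_position())-p[0],4),F()); return r
for th in (.2,.12,.06):
    if go(th,-.084,.0735,.04,10): break
else: go(.0,-.084,.0728,.02,12)
w=wsnap('wj'); print(robot.current_time(),R.from_rotvec(robot.current_eef_rot()).as_matrix()[2].round(3))
E
```

```text
(0.2, -0.084, 0.0735) False [-0.0002  0.0006 -0.    ] [ 0.3  0.4 -1.5]
(0.12, -0.084, 0.0735) False [-0.0001  0.0002  0.    ] [ 0.7 -0.4 -1.5]
(0.06, -0.084, 0.0735) False [-0.0001  0.      0.    ] [ 1.  -0.1 -2.7]
(0.0, -0.084, 0.0728) False [ 0.0001 -0.      0.0001] [ 0.2  0.1 -1.8]
22.0333 [-1.     0.    -0.001]
```

View pics/wj.png

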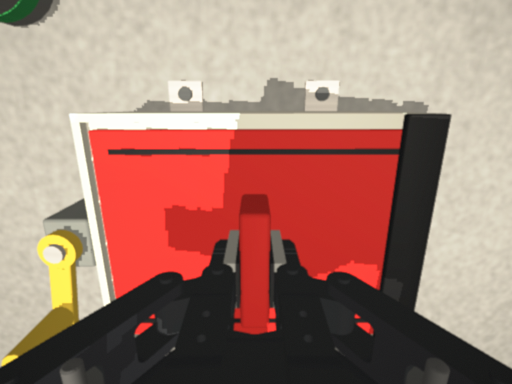

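```bash
python3 - <<'E'
from h import *
F=lambda:np.round(robot.current_wrist_force(),1)
p=lidtool(0,-.084,.0700,-1); r=robot.movel(*p,v=.015,guard=6); P=robot.current_position(); print(r,np.array(P)[2]-ZT,F())
robot.move_gripper(.04); robot.wait(.1)
robot.movel([P[0],P[1],.16],v=.15)
b=best([.535,.035,.26],CY+np.pi); robot.set_joints(b[2]); robot.wait(.2); w=wsnap('wk'); s=robot.snapshot('scene');save('sk',s['image'][120:250,210:350].repeat(4,0).repeat(4,1)); print(robot.current_time())
E
```

```text
True 0.07232139423686067 [-0.   0.   3.8]
24.2
```

View pics/wk.png

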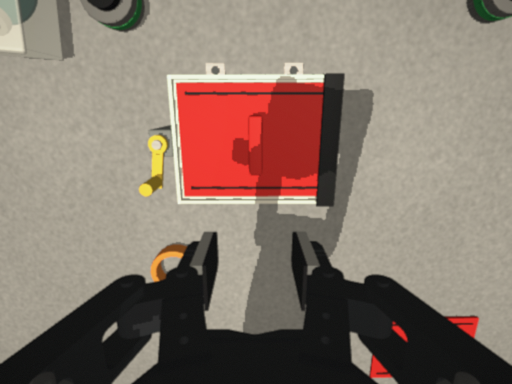

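View pics/sk.png

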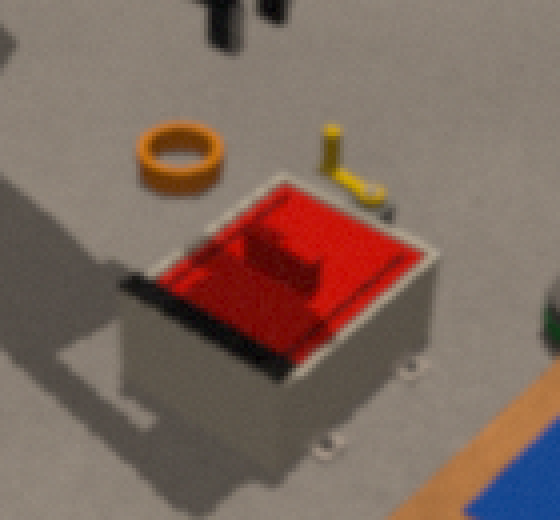

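The lid sits flush at 72.3 mm with even margins. The latch is still open, with its post at about (147,189). Next I straddle the post with half-open jaws and swing it closed.

```bash
python3 - <<'E'
from h import *
import pickle
w=pickle.load(open('wk.pkl','rb'))
# post top by colour near (147,189)
po=ray(w,147,189,.121); pv=ray(w,157,145,.092)
Rc=R.from_euler('z',CY).as_matrix()
case=lambda p:Rc.T@(p-C)
print('post',case(po),'pivot',case(pv))
d=case(po)-[.105,0,0]; ph0=np.arctan2(-d[0],d[1]); print('phi',ph0)
F=lambda:np.round(robot.current_wrist_force(),1)
def pose(ph,z=.098):
    p=C+Rc@np.array([.105-.042*np.sin(ph),.042*np.cos(ph),z]); return p.tolist(),down(CY+np.pi+ph).tolist()
robot.move_gripper(.032)
q=robot.ik(*pose(ph0,.17)); print(np.round(q,2)); robot.set_joints(q)
r=robot.movel(*pose(ph0),v=.1,guard=5); print(r,robot.current_position(),F())
if not r:
    for ph in np.arange(ph0+.2,1.86,.2):
        r=robot.movel(*pose(ph),v=.08,guard=8)
        print(round(ph,2),r,F())
        if r: break
w=wsnap('wq'); print(robot.current_time(),case(np.array(robot.current_position())))
E
```

```text
post [0.10917235 0.04168985 0.121     ] pivot [0.10442544 0.00117727 0.092     ]
phi -0.09974850596762048
[ 0.12  0.06  1.82 -0.    1.26  1.72]
False [0.51886928 0.14307732 0.0987124 ] [0.2 0.5 0.3]
0.1 False [-0.1 -0.2 -0.4]
0.3 False [-0.3  0.4 -0.7]
0.5 False [-0.4 -0.9  0.1]
0.7 False [-0.4  0.2  0.3]
0.9 False [ 0.4 -0.3 -1.1]
1.1 False [ 0.4 -0.6  0.2]
1.3 False [ 0.1  0.3 -0.9]
1.5 False [-0.1 -0.1 -0. ]
1.7 False [ 0.  -0.5 -0.3]
29.1417 [ 0.06334845 -0.00528563  0.09803871]
```

View pics/wq.png

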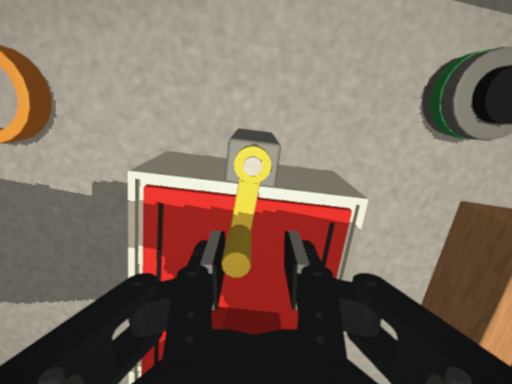

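The latch arm lies over the lid, with its post against the trailing finger at (220,262). I continue to the stop.

```bash
python3 - <<'E'
from h import *
Rc=R.from_euler('z',CY).as_matrix(); F=lambda:np.round(robot.current_wrist_force(),1)
def pose(ph,z=.098):
    p=C+Rc@np.array([.105-.042*np.sin(ph),.042*np.cos(ph),z]); return p.tolist(),down(CY+np.pi+ph).tolist()
for ph in (1.78,1.86,1.94):
    r=robot.movel(*pose(ph),v=.04,guard=5); print(ph,r,F())
    if r: break
ph=ph-.12; robot.movel(*pose(ph),v=.05); print(F())
robot.movel(*pose(ph,.20),v=.15)
b=best([.535,.035,.27],CY+np.pi); robot.set_joints(b[2]); robot.wait(.3); w=wsnap('wz'); s=robot.snapshot('scene'); save('sz',s['image']); t=robot.snapshot('top'); save('tz',t['image']); print(robot.current_time(),F())
save('wzz',cv2.resize(w['image'][55:215,130:370],None,fx=3,fy=3,interpolation=cv2.INTER_CUBIC))
E
```

```text
1.78 False [ 0.1  0.3 -0.5]
1.86 False [-8.  -0.4  5.2]
1.94 False [-18.4  -3.3  11.7]
[-4.1 -1.   1.9]
32.7417 [-0.3 -0.  -0.9]
```

View pics/wzz.png

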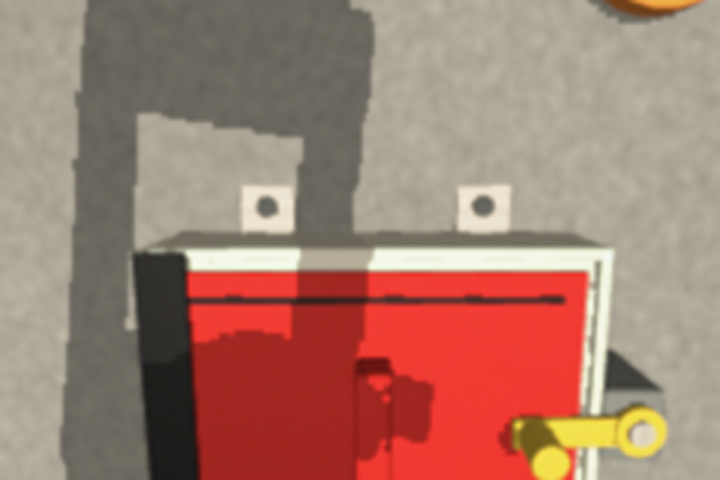

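View pics/tz.png

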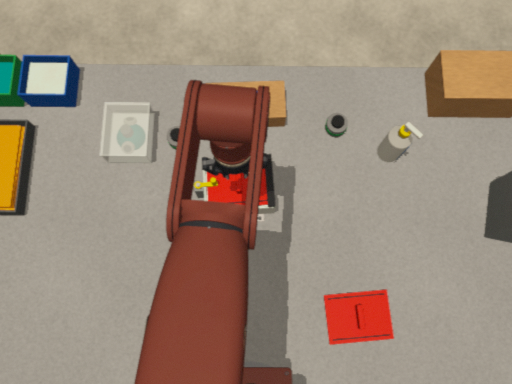

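```bash
python3 - <<'E'
from h import *
import pickle
w=pickle.load(open('wz.pkl','rb')); Rc=R.from_euler('z',CY).as_matrix()
q=lambda u,v:((u+.5)/3-.5+130,(v+.5)/3-.5+55)
case=lambda p:(Rc.T@(p-C))
po=case(ray(w,*q(550,463),.121)); pv=case(ray(w,*q(641,433),.092)); d=po-pv; print(po,pv,'phi',np.arctan2(-d[0],d[1]))
print('lid/+x edge',case(ray(w,*q(589,272),.078)),'fence corner',case(ray(w,*q(613,248),.078)))
J=w['image'].astype(int); m=((J[...,0]-J[...,1]>50)&(J[...,0]>2*J[...,1])); 
for v in (155,185,240): print(v,case(ray(w,np.where(m[v,:])[0].max()+.5,v,.078))) 
E
```

```text
[ 6.35605830e-02 -8.88363665e-05  1.21000000e-01] [0.10471924 0.0017907  0.092     ] phi 1.6164302222298803
lid/+x edge [0.08335962 0.0627061  0.078     ] fence corner [0.09191263 0.0718657  0.078     ]
155 [0.08240566 0.05143596 0.078     ]
185 [0.08252987 0.01501584 0.078     ]
240 [ 0.08235192 -0.05801173  0.078     ]
```

View pics/sz.png

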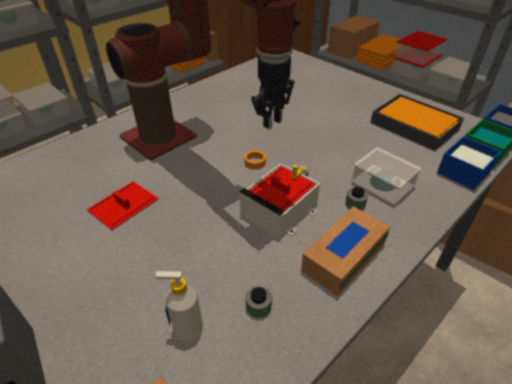

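View pics/wz.png

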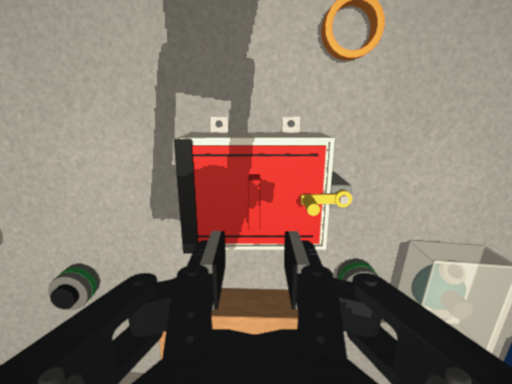

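```bash
python3 -c "
from h import *
print(robot.current_gripper_width(), robot.current_time()); robot.finish_job()"
```

```text
0.032049203680820315 32.7417
the job is handed in; nothing more can be done
```

The job is finished and handed in at about 33 s. `finish_job` gives no verdict, so the results below rest on my own measurements.

**What I did:**
- **Mask:** I gripped the loose mask by its cap and lowered it upright onto the case floor. The picture afterwards showed it in the middle of the cavity.
- **Lid:** I used the right-hand lid. I tilted it 0.3 rad, pushed its low end under the lip and lowered it under control until it touched the ledge.
- **Latch:** I swung the latch closed to its stop, let go and moved the arm clear.

**Last checks:**
- **Lid:** At touchdown its underside was about 72.3 mm above the case origin. In the final view its latch-end edge is at x of about 82 to 83 mm and parallel to the fence, so it sits within about 2 mm of centre.
- **Latch:** It measured about 1.62 rad. The real stop is at 1.6, so that is within the measuring error.
- **Other things:** In the final pictures the bystanders are where they started, judged by eye, and the gripper touches nothing.

**What did not go to plan:**
- The top and wrist cameras disagreed by about 2.5 mm on the case position, so I used the average; nothing caught during insertion.
- The 5 N guard did not stop the arm when the latch reached its stop, and the force rose to about 22 N before I backed off.

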